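# Unlock the paint case and draw the stirring paddle out aslant

## Robot

A 6-joint arm with a two-finger parallel gripper is mounted at the origin on the work surface. World frame = base frame: x ahead of the robot, y to its left, z up, the work surface at z = 0. Lengths are in m, angles in rad, forces in N, time in s.
With the tool pointing down it reaches from about 0.35 to 0.875 m from the base axis. Payload 15.5 kg.
Tool frame: the origin (TCP) lies at the very end of the fingers, on their centre line; the grasp point (between the pads) lies arm.grip_point_offset behind it (arm.grip_point_offset is the distance from the TCP to the grasp point, in m); z points along the fingers, y is the line along which they close (so a half turn about z gives the same grasp; the last joint's range is limited). The gripper opens to 85 mm and grips with 20 to 120 N. Pads are 22 mm wide; open, the fingers measure 114 mm over their backs; the gripper's body (76 mm by 85 mm) begins 54 mm behind the grasp point. The pads swing forward as they close: fully open they stand 13 mm farther back than shut.
Start: joints at [-1.438, 0.494, 1.345, -0, 1.302, -0.096], TCP at [0.141, -0.609, 0.231] pointing down, gripper open.
Joint ranges: [-2.91, 2.91], [-0.82, 2.16], [0.22, 2.67], [-1.22, 4.37], [0.12, 2.79], [-3.08, 3.08]. Speed limits (rad/s): [1.89, 1.89, 2.57, 3.01, 3.01, 3.01].

## Interface

Orientations are given as [roll, pitch, yaw] about the fixed x, y, z axes, in that order (R = Rz(yaw) Ry(pitch) Rx(roll)).
In Python, from rig import arm gives the robot as it stands. The module is installed in compiled form; this text tells all that it offers.
- The arm moves only by the tool play_rows, never from a script. Its argument "motion" is a list of rows, each an object with "translation": the shift along the tool's x, y, z in mm, a list of three; "rotation": the turn, a rotation vector about the tool's x, y, z in degrees, a list of three; "claw": the finger opening in mm, from 0 to 85.4. A call has 1 to 10 rows; each row is the pose to reach, as a shift and turn from the pose commanded when the call began, along the tool's axes at that moment; what a row does not reach only later rows make up. A row lasts 1/8 s, in which the tool goes at most 62.5 mm and 10.7 degrees, less where a joint would pass 70% of its speed; a pose out of reach is approached as far as the arm can. A call with a gripper value outside its range is refused whole. The fingers move at their own pace and stop on an object; "squeeze" is the grip in N (left out, the last holds). Time passes only in rows, so rows that repeat a pose let the fingers close. It gives the time, the measured TCP pose, the force, the opening and the grip force at its end, in the units of the state.
- arm.state(): the state, without advancing time (a new reading comes with each control period).
- arm.read_camera(name): name is "scene" or "top" or "wrist"; returns a dict with "image" (384x512x3 uint8, red, green, blue), "K" (3x3 intrinsics, pixels), "R" (3x3) and "t" (3): a world point X has camera coordinates R X + t. Camera axes: x right, y down, z forward; pixel columns grow to the right and rows downward; lengths in m; the calibration is good to about 2 mm. A picture is of the moment at which its call begins. There is no depth.
- arm.close_job(): hands the job in; it is judged then, once.
The state is a dict: "time": time; "joint_positions": joint angles; "qvel": joint speeds; "joint_efforts": joint torques, N m; "tool_pos": TCP position; "eef_rot": TCP orientation; "wrist_force": force on the tool from outside, world axes, zero at the start; "torque": the same for the moment, N m; "opening": finger opening in m; "grasp_force": force on a finger pad.
Only numpy, scipy, OpenCV 4.12 (cv2) and the standard library are available. Lean on these libraries where they do the work, as an engineer would, in place of code of your own. Each camera call takes 0.05 s, during which the arm holds its last target. There are 200 camera calls.

## Task

Slide the black knob of the blue case's transport lock all the way to its end stop, away from the opening. Then take the wooden stirring paddle out: it is longer than the opening, so shift it back into the deep pocket, tip its handle end up through the opening and draw it out on the slant without forcing it. Finish while still holding it in the gripper, still and well clear above the case, with the lock left open and the tins, bowl and roller frame left where they are.

Things in the scene. Friction and masses are not known exactly. Their poses are not given: they have to be found in the camera images.
- case: Blue plastic case, fixed. z up, y along it, x away from the robot at yaw 0; origin on the underside. In mm: outside x -79..79, y -174..205, top z 65; trough inside x -75..75, y -170..140, floor z 4. Decks (z 60..65) cover its ends: deep pocket y -174..-75, lock deck y 100..205. Lid laid right back: slopes from the far rim (x 83, z 60) to the shelf (x 225), fixed.
- opening (a point): Centre of the case's top opening between the decks, at top height: case x 0, y 12.5, z 65 mm; case axes. Opening 150 mm (x) by 175 mm (y), cut short on the +y side by the lock plate until that is open. Inside, the paddle lies on two cross ribs 6 mm thick, top at case z 26, at case y -70 and y 60. Guide strips on the rims (beyond x +-68, case y 30..205) reach z 71.
- shutter (a joint): Transport lock: an aluminium plate (135 x 90 x 4 mm, top at case z 69.5) with the knob on it, sliding along the case's +y. Value in m: 0 to 0.01 at the start, its leading edge at case y 40 mm + value, covering part of the opening; 0.060 at the end stop, fully open, edge at y 100. Friction holds it where left; about 2 N moves it.
- knob_grip (a point): Grip point of the lock knob, on its axis, 24 mm above the plate: an upright black cylinder of diameter 26 mm, 36 mm tall, its top 12 mm above this point. Axes are those of the case. Lies at case x 0, y 110 mm + joint value, z 93.5 mm.
- paddle_mid (a point): Centre of the wooden stirring paddle (240 mm long along its own y, about 70 g, balances within 15 mm of here). Handle: bar 18 mm wide (x), 12 mm thick (z), from y -40 to 120 of this point, centred on it in x and z. Starts level on the ribs, centre at case x -10..10, y -8..12, z 32 mm, within 4 degrees of the case's y, handle to +y (lock side), both ends under the decks.
- paddle_handle_end (a point): Middle of the end face of the paddle's handle, 120 mm from paddle_mid along the paddle's +y.
- paddle_blade_end (a point): End of the paddle's slotted blade, 120 mm from paddle_mid along the paddle's -y, 6 mm above the underside. The blade is the last 80 mm of the paddle: 36 mm wide, 8 mm thick, flush with the handle's underside.
Not all that is in view belongs to the job. Of the things shaped like the part that bears paddle_mid, the wooden one is meant.

How it is judged:
On the way, in this order (a step that is already met when the one before it is completed fails the run):
1. the lock is slid to its end stop (value of joint shutter above 0.056 m), for 0.2 s.
2. the handle end is up through the opening while the blade end is still beneath the case's top (z of paddle_handle_end in the frame of case above 0.08 m and z of paddle_blade_end in the frame of case below 0.06 m), for 0.05 s.
At the end, for the whole second after the job is handed in: The lock is within 6 mm of its end stop; the paddle is held by the fingers over the case (centre within 250 mm of the case's origin seen from above), both its ends at least 30 mm above the case's top, touching no part of the case, and moving slower than 30 mm/s (value of joint shutter above 0.054 m and z of each of paddle_handle_end, paddle_blade_end in the frame of case above 0.095 m and horizontal distance between paddle_mid and case below 0.25 m and contact force between the fingers and paddle above 0.5 N and contact force between paddle and case below 0.2 N and linear speed of paddle below 0.03 m/s); the arm keeps its last pose, push and grip.
It fails at once if the paddle is forced against the case (over 40 N) (contact force between paddle and case above 40 N).
It fails at once if a tin, the bowl or the roller frame is moved by more than 30 mm (distance of any of tin_a, tin_b, bowl, roller_frame from where it was at the start of the episode above 0.03 m).
It also fails if it takes over 53 s, if anything falls off the work surface, if the arm or the gripper's body presses on something with over 40 N, if the wrist force passes 120 N, or if a joint passes its speed limit or range.

## Working session

There is one attempt and no reset: what is moved stays moved. The work goes in short steps, Python scripts to look and compute and a tool call to move; the robot and the scene stay as the last step left them, time stands still between calls to the robot, and variables do not carry over. Pictures are saved under pics/ and viewed, at most 10 in all, crops included, and the job is handed in when it is done.

Besides the shell and the picture viewer there is one more tool, called after "Request:" as name([rows], argument=value, ...), one row to a line, values as JSON. play_rows: Moves the arm, as the interface text tells. Its arguments: {"type":"object","properties":{"motion":{"type":"array"},"squeeze":{"type":"number"}},"required":["motion"]}

```bash
mkdir -p pics; python3 - <<'E'
from rig import arm
import cv2,numpy as np,pickle
d={}
for n in ("scene","top"):
    c=arm.read_camera(n); d[n]=c; cv2.imwrite(f"pics/{n}0.png",c["image"][:,:,::-1])
    print(n,c["K"].round(1).tolist(),c["R"].round(3).tolist(),c["t"].round(3).tolist())
pickle.dump(d,open("d.pkl","wb"))
s=arm.state();print(s, arm.grip_point_offset)
E
```

```text
scene [[349.9, 0.0, 251.7], [0.0, 349.9, 194.2], [0.0, 0.0, 1.0]] [[0.477, 0.879, -0.014], [0.481, -0.274, -0.833], [-0.736, 0.39, -0.553]] [-0.208, -0.126, 1.192]
top [[484.3, 0.0, 245.9], [0.0, 484.3, 192.7], [0.0, 0.0, 1.0]] [[-0.021, -1.0, -0.001], [-0.992, 0.021, -0.128], [0.128, -0.002, -0.992]] [0.033, 0.411, 1.176]
{'time': 0.1, 'joint_positions': array([-1.43850083e+00,  4.94142693e-01,  1.34607223e+00,  2.93890283e-06,
        1.30248516e+00, -9.54839230e-02]), 'qvel': array([-0.00054378, -0.00024352, -0.00168139, -0.00076101,  0.00024107,
        0.00284654]), 'joint_efforts': array([ 2.65519091e-03, -8.83591533e+01, -3.84561968e+01,  1.17759723e-04,
        5.28323537e-03, -4.77294535e-06]), 'tool_pos': array([ 0.14110552, -0.60853307,  0.23074538]), 'eef_rot': array([-3.14049053e+00, -1.08401568e-04,  2.27778575e-01]), 'wrist_force': array([ 0.29702089, -0.72053425,  0.29987742]), 'torque': array([-0.02336049,  0.04281764,  0.00945569]), 'grasp_force': 0.0, 'opening': 0.08529258852163842} 0.0187
```

View pics/top0.png

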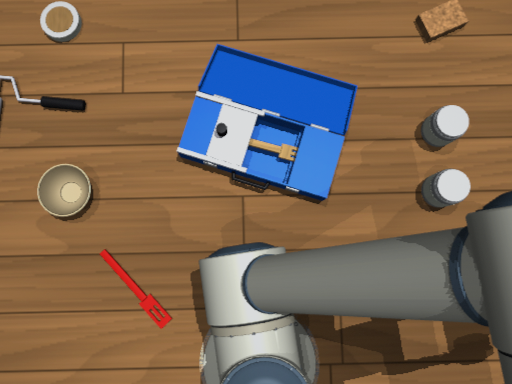

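View pics/scene0.png

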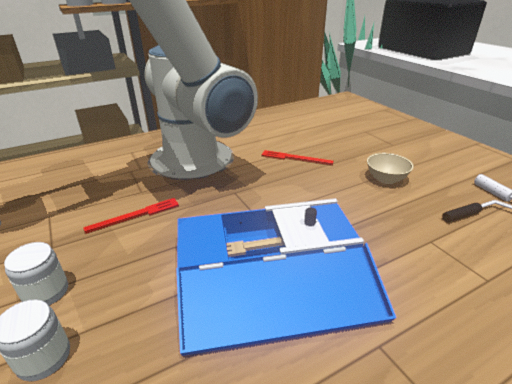

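The top view shows the case around (265,125), with the lock side to the left, the knob at (222,130) and the wooden paddle from (250,142) to (297,153). Next I'll measure the outlines.

```bash
cat > h.py <<'E'
import numpy as np,cv2
def ray(c,uv,z):
    K,R,t=c["K"],c["R"],c["t"]; uv=np.atleast_2d(uv).astype(float)
    d=np.c_[uv,np.ones(len(uv))]@np.linalg.inv(K).T@R; o=-R.T@t
    return o+d*((z-o[2])/d[:,2])[:,None]
def proj(c,X):
    p=np.atleast_2d(X)@c["R"].T+c["t"]; p=p@c["K"].T; return p[:,:2]/p[:,2:]
def two(c1,u1,c2,u2):
    P=[c["K"]@np.c_[c["R"],c["t"]] for c in(c1,c2)]
    x=cv2.triangulatePoints(P[0],P[1],np.array(u1,float).reshape(2,1),np.array(u2,float).reshape(2,1)); return (x[:3]/x[3]).ravel()
E
python3 - <<'E'
import pickle; from h import *
d=pickle.load(open("d.pkl","rb"))
c=d["top"]; im=c["image"]; hsv=cv2.cvtColor(im,cv2.COLOR_RGB2HSV)
sub=np.zeros(im.shape[:2],np.uint8); sub[35:210,170:365]=1
dark=((hsv[...,2]<50)*sub).astype(np.uint8); n,l,s,ce=cv2.connectedComponentsWithStats(dark)
for i in range(1,n):
    if s[i,4]>30: print("dark",s[i],ce[i],ray(c,ce[i],.1055).round(4))
blue=(((hsv[...,0]>100)&(hsv[...,0]<125)&(hsv[...,1]>150))*sub).astype(np.uint8)
cs,_=cv2.findContours(cv2.morphologyEx(blue,cv2.MORPH_CLOSE,np.ones((3,3))),0,2); k=max(cs,key=cv2.contourArea)
print("blue",cv2.approxPolyDP(cv2.convexHull(k),3,True)[:,0].tolist())
wh=(((hsv[...,1]<40)&(hsv[...,2]>170))*sub).astype(np.uint8); n,l,s,ce=cv2.connectedComponentsWithStats(wh)
for i in range(1,n):
    if s[i,4]>20: print("white",s[i],ce[i].round(1))
wood=(((hsv[...,0]>10)&(hsv[...,0]<25)&(hsv[...,1]>90)&(hsv[...,2]>120))*sub).astype(np.uint8); wood[:, :245]=0;wood[:,302:]=0;wood[:130]=0;wood[168:]=0
ys,xs=np.nonzero(wood);print("wood",len(xs),xs.min(),xs.max(),ys.min(),ys.max())
b=im[35:215,170:370]; cv2.imwrite("pics/topc.png",cv2.resize(b,None,fx=3,fy=3,interpolation=cv2.INTER_CUBIC)[:,:,::-1])
E
```

```text
dark [218 130   9   6  31] [222.09677419 133.22580645] [[0.5437 0.0773 0.1055]]
dark [230 171  41  19 237] [249.32489451 180.67088608] [[0.4293 0.0156 0.1055]]
dark [286 193  36  11 112] [306.29464286 197.72321429] [[ 0.3866 -0.1154  0.1055]]
blue [[217, 44], [356, 86], [326, 197], [318, 199], [218, 168], [199, 90]]
white [ 177   91  102   81 2509] [230.  133.3]
white [311 124  17   7  38] [319.3 126.9]
wood 370 249 296 139 160
```

View pics/topc.png

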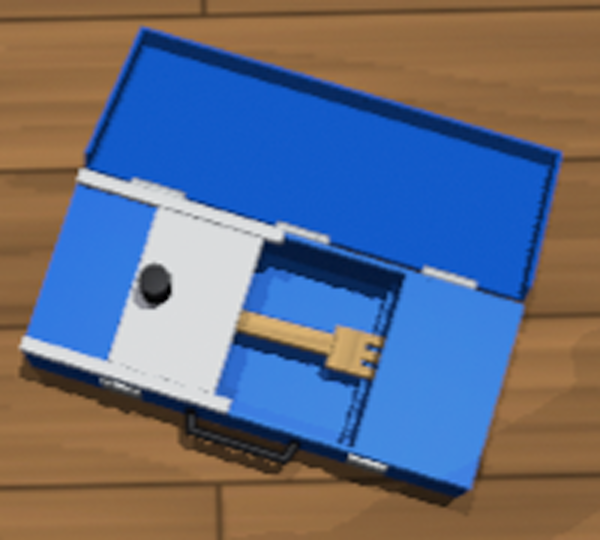

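The crop shows the deck corners at about (470,488) and (523,303), the strip ends at (22,342) and (80,172), and the plate's leading edge from (264,238) to (216,397). The knob top is near (157,277).

```bash
python3 - <<'E'
import pickle; from h import *
d=pickle.load(open("d.pkl","rb")); c=d["top"]
f=lambda p,z: ray(c,np.array(p)/3+np.array([170,35])-.33,z)[0]
# label: crop px, case xyz
P=[((470,488),(-79,-174,65)),((523,303),(79,-174,65)),((22,342),(-79,205,71)),((80,172),(79,205,71)),((403,272),(75,-75,65)),((352,447),(-75,-75,65)),((231,403),(-79,30,71))]
W=np.array([f(p,q[2]/1e3)[:2] for p,q in P]); C=np.array([q[:2] for _,q in P])/1e3
Cm,Wm=C.mean(0),W.mean(0); U,S,V=np.linalg.svd((C-Cm).T@(W-Wm)); R=(U@V).T
t=Wm-R@Cm; yaw=np.arctan2(R[1,0],R[0,0]); print("case",t.round(4),"yaw",np.degrees(yaw).round(2),np.linalg.det(R))
print("res mm",((W-(C@R.T+t))*1e3).round(1).tolist())
inv=lambda w:(R.T@(w[:2]-t)*1e3).round(1)
print("knob",inv(f((157,277),.1055)))
for p in((264,238),(216,397)): print("edge",inv(f(p,.0695)))
for p,z in (((240,313),38),((236,330),38),((333,333),38),((328,350),38),((337,324),34),((326,368),34),((384,337),34),((372,380),34)): print("pad",p,inv(f(p,z/1e3)))
pickle.dump((R,t,yaw),open("case.pkl","wb"))
s=d["scene"]
for q in((-79,-174,65),(79,-174,65),(-79,205,71),(0,112,105.5)): print(q,proj(s,np.r_[R@(np.array(q[:2])/1e3)+t,q[2]/1e3]).round(0))
E
```

```text
case [ 0.5228 -0.0291] yaw -18.63 1.0000000000000007
res mm [[-1.2, 0.1], [-0.4, 1.1], [3.2, -1.9], [-5.5, 0.7], [-0.3, 2.6], [-1.5, 0.9], [5.6, -3.5]]
knob [1.000e-01 1.123e+02]
edge [65.9 43.7]
edge [-71.2  41.5]
pad (240, 313) [ 7.8 45.8]
pad (236, 330) [-7.  44.7]
pad (333, 333) [ 14.7 -32.9]
pad (328, 350) [ -0.3 -33.2]
pad (337, 324) [ 24.  -33.9]
pad (326, 368) [-14.5 -36. ]
pad (384, 337) [ 25.1 -74.4]
pad (372, 380) [-12.8 -75.4]
(-79, -174, 65) [[177. 218.]]
(79, -174, 65) [[177. 267.]]
(-79, 205, 71) [[335. 198.]]
(0, 112, 105.5) [[310. 210.]]
```

```bash
cat >> h.py <<'E'
import pickle
from scipy.spatial.transform import Rotation as Ro
def case(x,y,z):
    R,t,yaw=pickle.load(open("case.pkl","rb")); return np.r_[R@(np.array([x,y])/1e3)+t,z/1e3]
def delta(st,pos,yawdeg,tilt=0):  # tilt: handle end (+y) up
    R0=Ro.from_euler("xyz",st["eef_rot"]); R,t,yaw=pickle.load(open("case.pkl","rb"))
    # tool x = case y, tool y = case x, tool z down, turned yawdeg about z, tilted about case x
    B=Ro.from_euler("z",np.degrees(yaw)+yawdeg,degrees=True)*Ro.from_euler("x",tilt,degrees=True)*Ro.from_matrix(np.array([[0,1,0],[1,0,0],[0,0,-1.]]))
    return (R0.inv().apply(pos-st["tool_pos"])*1e3).round(1),(R0.inv()*B).as_rotvec(degrees=True).round(1)
E
python3 - <<'E'
from rig import arm; from h import *
print(delta(arm.state(),case(0,72,180),0))
E
```

```text
(array([ 540.5, -539.5,   51.4]), array([ -0.1,  -0. , -58.3]))
```

Request:
play_rows([
  {"translation": [54, -54, 0], "rotation": [0, 0, -6], "claw": 12},
  {"translation": [108, -108, 0], "rotation": [0, 0, -12], "claw": 12},
  {"translation": [162, -162, 0], "rotation": [0, 0, -18], "claw": 12},
  {"translation": [216, -216, 0], "rotation": [0, 0, -24], "claw": 12},
  {"translation": [270, -270, 0], "rotation": [0, 0, -30], "claw": 12},
  {"translation": [324, -324, 0], "rotation": [0, 0, -36], "claw": 12},
  {"translation": [378, -378, 10], "rotation": [0, 0, -42], "claw": 12},
  {"translation": [432, -432, 20], "rotation": [0, 0, -48], "claw": 12},
  {"translation": [486, -486, 35], "rotation": [0, 0, -53], "claw": 12},
  {"translation": [540, -540, 51], "rotation": [0, 0, -58], "claw": 12},
], squeeze=40)

```text
time: 1.35
tool_pos: [0.4718, -0.0781, 0.203]
eef_rot: [3.141, 0.0, 1.243]
wrist_force: [0.5, -0.9, -0.4]
opening: 0.0118
grasp_force: 0.0
```

```bash
python3 - <<'E'
from rig import arm; from h import *
s=arm.state(); print(s["tool_pos"],delta(s,case(0,72,160),0))
c=arm.read_camera("wrist"); cv2.imwrite("pics/w0.png",c["image"][:,:,::-1]); pickle.dump(c,open("w0.pkl","wb"))
print("knob pred",proj(c,[case(0,112,105.5),case(0,112,69.5),case(0,42,69.5),case(0,-75,65)]).round(0).tolist())
E
```

```text
[ 0.47182414 -0.078104    0.20300951] (array([134.8,  32.3,  43. ]), array([ 0. ,  0. , -0.1]))
knob pred [[311.0, -93.0], [303.0, -66.0], [300.0, 43.0], [295.0, 190.0]]
```

View pics/w0.png

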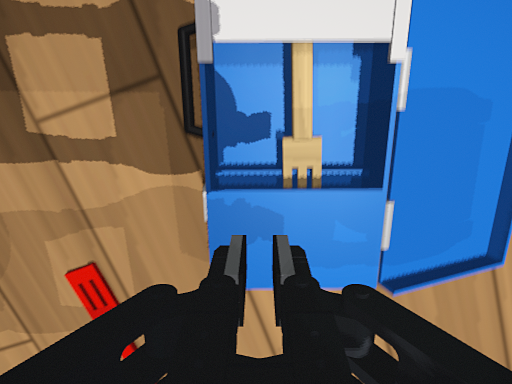

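The wrist view agrees with the case pose: plate edge at v≈41 against 43 predicted, deck edge at v≈189 against 190. The paddle's blade shoulder is at v≈137, u 283–321, and its handle at the top spans u 292–312.

```bash
python3 - <<'E'
from h import *
c=pickle.load(open("w0.pkl","rb")); R,t,_=pickle.load(open("case.pkl","rb"))
inv=lambda p,z:(R.T@(ray(c,p,z/1e3)[0,:2]-t)*1e3).round(1)
for p,z in(((283,137),34),((321,136),34),((284,187),34),((321,187),34),((292,43),38),((312,43),38),((293,130),38),((313,130),38),((205,189),65),((388,188),65),((211,42),69.5),((391,40),69.5)): print(p,inv(p,z))
E
```

```text
(283, 137) [ -8.9 -33.8]
(321, 136) [ 26. -33.]
(284, 187) [ -7.1 -81.8]
(321, 187) [ 28.5 -81.9]
(292, 43) [-3.  45.6]
(312, 43) [13.8 45.5]
(293, 130) [ -0.3 -27. ]
(313, 130) [ 17.8 -27. ]
(205, 189) [-78.  -74.2]
(388, 188) [ 80.7 -73.8]
(211, 42) [-67.   42.9]
(391, 40) [68.5 43.9]
```

Request:
play_rows([
  {"translation": [35, 8, 0], "rotation": [0, 0, 0], "claw": 12},
  {"translation": [70, 16, 0], "rotation": [0, 0, 0], "claw": 12},
  {"translation": [105, 24, 0], "rotation": [0, 0, 0], "claw": 12},
  {"translation": [135, 32, 0], "rotation": [0, 0, 0], "claw": 12},
  {"translation": [135, 32, 40], "rotation": [0, 0, 0], "claw": 12},
  {"translation": [135, 32, 80], "rotation": [0, 0, 0], "claw": 12},
  {"translation": [135, 32, 105], "rotation": [0, 0, 0], "claw": 12},
  {"translation": [135, 32, 118], "rotation": [0, 0, 0], "claw": 12},
  {"translation": [135, 32, 118], "rotation": [0, 0, 0], "claw": 12},
])

```text
time: 2.52
tool_pos: [0.5447, 0.0372, 0.0848]
eef_rot: [-3.14, 0.0, 1.24]
wrist_force: [-0.4, 0.4, -0.1]
opening: 0.012
grasp_force: 0.0
```

Request:
play_rows([
  {"translation": [8, 0, 0], "rotation": [0, 0, 0], "claw": 12},
  {"translation": [16, 0, 0], "rotation": [0, 0, 0], "claw": 12},
  {"translation": [24, 0, 0], "rotation": [0, 0, 0], "claw": 12},
  {"translation": [32, 0, 0], "rotation": [0, 0, 0], "claw": 12},
  {"translation": [40, 0, 0], "rotation": [0, 0, 0], "claw": 12},
  {"translation": [48, 0, 0], "rotation": [0, 0, 0], "claw": 12},
  {"translation": [56, 0, 0], "rotation": [0, 0, 0], "claw": 12},
  {"translation": [62, 0, 0], "rotation": [0, 0, 0], "claw": 12},
])

```text
time: 3.52
tool_pos: [0.5652, 0.0964, 0.0851]
eef_rot: [-3.141, 0.0, 1.24]
wrist_force: [-3.0, -0.8, 3.3]
opening: 0.0119
grasp_force: 1.3
```

Request:
play_rows([
  {"translation": [3, 0, 0], "rotation": [0, 0, 0], "claw": 12},
  {"translation": [6, 0, 0], "rotation": [0, 0, 0], "claw": 12},
  {"translation": [8, 0, 0], "rotation": [0, 0, 0], "claw": 12},
])

```text
time: 3.9
tool_pos: [0.5677, 0.1035, 0.0851]
eef_rot: [-3.141, 0.0, 1.24]
wrist_force: [-2.8, -1.4, 1.6]
opening: 0.0126
grasp_force: 1.4
```

```bash
python3 - <<'E'
from rig import arm; from h import *
s=arm.state(); R,t,_=pickle.load(open("case.pkl","rb")); print(s["wrist_force"],R.T@(s["tool_pos"][:2]-t)*1e3)
c=arm.read_camera("wrist"); cv2.imwrite("pics/w1.png",c["image"][:,:,::-1])
print(proj(c,[case(-68,100,69.5),case(68,100,69.5)]))
E
```

```text
[-2.75833675 -1.39590839  1.55703002] [1.32305909e-01 1.40025159e+02]
[[131.66778056 304.74490456]
 [381.19655586 303.55894901]]
```

View pics/w1.png

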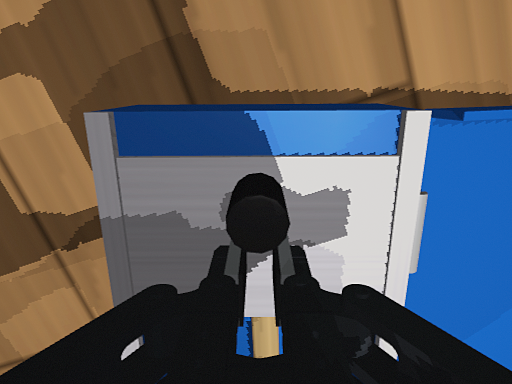

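The plate edge shows at v≈318 between the fingers, and when fully open it should be at v≈304, so a few mm remain.

Request:
play_rows([
  {"translation": [3, 0, 0], "rotation": [0, 0, 0], "claw": 12},
  {"translation": [5, 0, 0], "rotation": [0, 0, 0], "claw": 12},
  {"translation": [6, 0, 0], "rotation": [0, 0, 0], "claw": 12},
  {"translation": [6, 0, 0], "rotation": [0, 0, 0], "claw": 12},
])

```text
time: 4.45
tool_pos: [0.5698, 0.1092, 0.0852]
eef_rot: [3.142, -0.0, 1.24]
wrist_force: [-2.4, -0.4, 1.5]
opening: 0.0124
grasp_force: 1.0
```

Request:
play_rows([
  {"translation": [1.5, 0, 0], "rotation": [0, 0, 0], "claw": 12},
  {"translation": [3, 0, 0], "rotation": [0, 0, 0], "claw": 12},
  {"translation": [3, 0, 0], "rotation": [0, 0, 0], "claw": 12},
])

```text
time: 4.82
tool_pos: [0.5698, 0.1102, 0.085]
eef_rot: [-3.141, 0.003, 1.241]
wrist_force: [-6.9, -18.4, 5.4]
opening: 0.0119
grasp_force: 9.3
```

End stop reached (18 N). I'll back off, rise and look at the paddle again.

Request:
play_rows([
  {"translation": [-15, 0, 0], "rotation": [0, 0, 0], "claw": 12},
  {"translation": [-30, 0, -20], "rotation": [0, 0, 0], "claw": 60},
  {"translation": [-65, 0, -60], "rotation": [0, 0, 0], "claw": 60},
  {"translation": [-100, 0, -100], "rotation": [0, 0, 0], "claw": 60},
  {"translation": [-140, 0, -100], "rotation": [0, 0, 0], "claw": 60},
  {"translation": [-180, 0, -100], "rotation": [0, 0, 0], "claw": 60},
  {"translation": [-180, 0, -100], "rotation": [0, 0, 0], "claw": 60},
  {"translation": [-180, 0, -100], "rotation": [0, 0, 0], "claw": 60},
])

```text
time: 5.82
tool_pos: [0.5125, -0.0584, 0.1861]
eef_rot: [3.14, -0.0, 1.239]
wrist_force: [-0.9, 1.0, 0.2]
opening: 0.0596
grasp_force: 0.0
```

```bash
python3 - <<'E'
from rig import arm; from h import *
R,t,_=pickle.load(open("case.pkl","rb")); c=arm.read_camera("wrist"); im=c["image"]; s=arm.state(); print(R.T@(s["tool_pos"][:2]-t)*1e3,s["tool_pos"],s["eef_rot"])
hsv=cv2.cvtColor(im,cv2.COLOR_RGB2HSV); q=proj(c,[case(-70,98,40),case(70,98,40),case(70,-73,40),case(-70,-73,40)]).astype(np.int32)
m=np.zeros(im.shape[:2],np.uint8); cv2.fillConvexPoly(m,q,1)
m&=((hsv[...,0]>8)&(hsv[...,0]<28)&(hsv[...,1]>60)).astype(np.uint8)
for y in range(96,-76,-12):
    uv=proj(c,case(5,y,38))[0]; v=int(round(uv[1]))
    if not 0<=v<384: continue
    u=np.nonzero(m[v])[0]
    if len(u): 
        a=[(R.T@(ray(c,(k,v),.038)[0,:2]-t)*1e3).round(1) for k in(u.min()-.5,u.max()+.5)]; print(y,v,u.min(),u.max(),len(u),a[0],a[1])
print("pred rims",proj(c,[case(-75,-75,65),case(75,-75,65),case(-67,100,69.5),case(67,100,69.5)]).round(0).tolist())
cv2.imwrite("pics/w2.png",im[:,:,::-1])
E
```

```text
[ -0.4939516  -30.64311302] [ 0.51256924 -0.05798525  0.18586231] [ 3.14059604e+00 -3.80861809e-04  1.24011796e+00]
96 14 250 272 23 [-5.2 96.3] [12.7 96.2]
84 31 251 272 22 [-4.6 84.2] [12.7 84.1]
72 48 252 272 21 [-4.  71.8] [12.8 71.7]
60 64 252 273 22 [-4.1 59.8] [13.6 59.7]
48 79 253 273 21 [-3.5 48.3] [13.7 48.2]
36 95 254 273 20 [-2.8 35.7] [13.8 35.6]
24 109 254 274 21 [-2.9 24.4] [14.7 24.3]
12 124 255 274 20 [-2.2 12. ] [14.8 11.9]
0 138 256 275 20 [-1.5  0.1] [15.7  0. ]
-12 152 256 275 20 [ -1.6 -12. ] [ 15.8 -12.2]
-24 165 257 276 20 [ -0.8 -23.6] [ 16.8 -23.7]
-36 179 247 286 40 [ -9.8 -36.3] [ 25.8 -36.6]
-48 191 248 286 39 [ -9.1 -47.5] [ 26.  -47.8]
-60 204 248 287 40 [ -9.3 -59.9] [ 27.1 -60.2]
-72 216 250 286 24 [ -7.7 -71.6] [ 26.4 -71.9]
pred rims [[169.0, 232.0], [346.0, 231.0], [158.0, -1.0], [354.0, -2.0]]
```

View pics/w2.png

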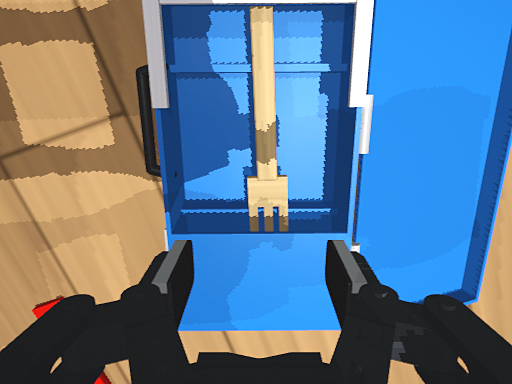

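The lock is open and the paddle is fully visible. Its axis is at case x≈5.7 at y 35, turned about 2°.

```bash
python3 - <<'E'
from rig import arm; from h import *
print(delta(arm.state(),case(5.7,34,15),2))
E
```

```text
(array([ 64.6,   5.7, 170.9]), array([ 0.1, -0. , -2.3]))
```

Request:
play_rows([
  {"translation": [32, 3, 20], "rotation": [0, 0, -1.2], "claw": 55},
  {"translation": [64.5, 5.7, 45], "rotation": [0, 0, -2.3], "claw": 55},
  {"translation": [64.5, 5.7, 75], "rotation": [0, 0, -2.3], "claw": 55},
  {"translation": [64.5, 5.7, 105], "rotation": [0, 0, -2.3], "claw": 55},
  {"translation": [64.5, 5.7, 135], "rotation": [0, 0, -2.3], "claw": 55},
  {"translation": [64.5, 5.7, 155], "rotation": [0, 0, -2.3], "claw": 55},
  {"translation": [64.5, 5.7, 165], "rotation": [0, 0, -2.3], "claw": 55},
  {"translation": [64.5, 5.7, 170], "rotation": [0, 0, -2.3], "claw": 55},
  {"translation": [64.5, 5.7, 170], "rotation": [0, 0, -2.3], "claw": 55},
])

```text
time: 7.0
tool_pos: [0.5388, 0.0011, 0.0155]
eef_rot: [3.141, -0.0, 1.28]
wrist_force: [-0.8, 0.1, -0.0]
opening: 0.055
grasp_force: 0.0
```

Request:
play_rows([
  {"translation": [0, 0, 0], "rotation": [0, 0, 0], "claw": 5},
  {"translation": [0, 0, 0], "rotation": [0, 0, 0], "claw": 5},
  {"translation": [0, 0, 0], "rotation": [0, 0, 0], "claw": 5},
  {"translation": [0, 0, 0], "rotation": [0, 0, 0], "claw": 5},
  {"translation": [0, 0, 0], "rotation": [0, 0, 0], "claw": 5},
], squeeze=50)

```text
time: 7.62
tool_pos: [0.5389, 0.0009, 0.0158]
eef_rot: [3.141, -0.0, 1.28]
wrist_force: [-1.0, 0.1, 6.9]
opening: 0.0169
grasp_force: 48.6
```

Request:
play_rows([
  {"translation": [0, 0, -4], "rotation": [0, 0, 0], "claw": 5},
  {"translation": [0, 0, -9], "rotation": [0, 0, 0], "claw": 5},
  {"translation": [-8, 0, -9], "rotation": [0, 0, 0], "claw": 5},
  {"translation": [-18, 0, -9], "rotation": [0, 0, 0], "claw": 5},
  {"translation": [-28, 0, -9], "rotation": [0, 0, 0], "claw": 5},
  {"translation": [-38, 0, -9], "rotation": [0, 0, 0], "claw": 5},
  {"translation": [-48, 0, -9], "rotation": [0, 0, 0], "claw": 5},
  {"translation": [-48, 0, -9], "rotation": [0, 0, 0], "claw": 5},
])

```text
time: 8.62
tool_pos: [0.5246, -0.0458, 0.0242]
eef_rot: [-3.141, 0.0, 1.279]
wrist_force: [-0.3, 1.3, -0.2]
opening: 0.0169
grasp_force: 49.0
```

Request:
play_rows([
  {"translation": [0.2, 0, -3.2], "rotation": [0, 2.5, 0], "claw": 5},
  {"translation": [0.4, 0, -6.4], "rotation": [0, 5, 0], "claw": 5},
  {"translation": [0, 0, -9.6], "rotation": [0, 7.5, 0], "claw": 5},
  {"translation": [-0.4, 0, -12.9], "rotation": [0, 10, 0], "claw": 5},
  {"translation": [-1.3, 0, -16], "rotation": [0, 12.5, 0], "claw": 5},
  {"translation": [-2.2, 0, -19.2], "rotation": [0, 15, 0], "claw": 5},
  {"translation": [-3.7, 0, -22.3], "rotation": [0, 17.5, 0], "claw": 5},
  {"translation": [-5.2, 0, -25.3], "rotation": [0, 20, 0], "claw": 5},
  {"translation": [-5.2, 0, -25.3], "rotation": [0, 20, 0], "claw": 5},
  {"translation": [-5.2, 0, -25.3], "rotation": [0, 20, 0], "claw": 5},
])

```text
time: 9.88
tool_pos: [0.5233, -0.0499, 0.0494]
eef_rot: [-3.141, -0.348, 1.28]
wrist_force: [-0.4, 0.3, -1.1]
opening: 0.0166
grasp_force: 49.0
```

```bash
python3 - <<'E'
from rig import arm; from h import *
s=arm.state(); print(s["wrist_force"],s["torque"])
c=arm.read_camera("scene"); im=c["image"][170:300,160:360]
cv2.imwrite("pics/s1.png",cv2.resize(im,None,fx=4,fy=4,interpolation=cv2.INTER_CUBIC)[:,:,::-1])
G=s["tool_pos"]+0; Rt=Ro.from_euler("xyz",s["eef_rot"]).as_matrix(); g=s["tool_pos"]-.0168*Rt[:,2]; h=g+.092*Rt[:,0]; b=g-.148*Rt[:,0]
print("handle end",h,"blade end",b,((proj(c,[h,b,g])-[160,170])*4).round(0).tolist())
E
```

```text
[-0.43765855  0.33969571 -1.09042321] [-0.15999128  0.01668519  0.00236429]
handle end [0.54644041 0.02746631 0.09658073] blade end [ 0.48181339 -0.18868388  0.01471227] [[508.0, 188.0], [100.0, 365.0], [350.0, 256.0]]
```

View pics/s1.png

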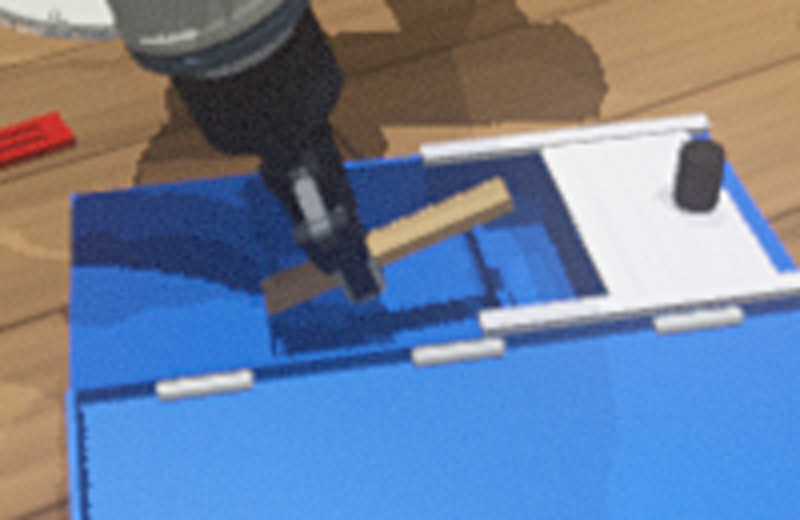

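The handle end is at (508,188), as predicted, so it is up through the opening with no contact forces. Next I'll draw it out along its own axis.

Request:
play_rows([
  {"translation": [8, 0, 0], "rotation": [0, 0, 0], "claw": 5},
  {"translation": [18, 0, 0], "rotation": [0, 0, 0], "claw": 5},
  {"translation": [30, 0, 0], "rotation": [0, 0, 0], "claw": 5},
  {"translation": [42, 0, 0], "rotation": [0, 0, 0], "claw": 5},
  {"translation": [54, 0, 0], "rotation": [0, 0, 0], "claw": 5},
  {"translation": [66, 0, 0], "rotation": [0, 0, 0], "claw": 5},
  {"translation": [78, 0, 0], "rotation": [0, 0, 0], "claw": 5},
  {"translation": [90, 0, 0], "rotation": [0, 0, 0], "claw": 5},
  {"translation": [102, 0, 0], "rotation": [0, 0, 0], "claw": 5},
  {"translation": [102, 0, 0], "rotation": [0, 0, 0], "claw": 5},
])

```text
time: 11.18
tool_pos: [0.5511, 0.0425, 0.0847]
eef_rot: [3.141, -0.349, 1.281]
wrist_force: [-1.1, 0.8, -1.1]
opening: 0.0166
grasp_force: 49.0
```

Request:
play_rows([
  {"translation": [3.4, 0, -9.4], "rotation": [0, 0, 0], "claw": 5},
  {"translation": [8.5, 0, -23.5], "rotation": [0, 0, 0], "claw": 5},
  {"translation": [14, 0, -38], "rotation": [0, 0, 0], "claw": 5},
  {"translation": [19, 0, -52], "rotation": [0, 0, 0], "claw": 5},
  {"translation": [24, 0, -66], "rotation": [0, 0, 0], "claw": 5},
  {"translation": [29, 0, -80], "rotation": [0, 0, 0], "claw": 5},
  {"translation": [34, 0, -94], "rotation": [0, 0, 0], "claw": 5},
  {"translation": [38, 0, -104], "rotation": [0, 0, 0], "claw": 5},
  {"translation": [38, 0, -104], "rotation": [0, 0, 0], "claw": 5},
  {"translation": [38, 0, -104], "rotation": [0, 0, 0], "claw": 5},
])

```text
time: 12.42
tool_pos: [0.5506, 0.042, 0.1947]
eef_rot: [-3.141, -0.349, 1.28]
wrist_force: [-0.4, -0.4, -2.0]
opening: 0.0168
grasp_force: 49.0
```

```bash
python3 - <<'E'
from rig import arm; from h import *
s=arm.state(); print(s["time"],s["tool_pos"],s["wrist_force"],s["grasp_force"],abs(s["qvel"]).max())
c=arm.read_camera("scene"); cv2.imwrite("pics/s2.png",c["image"][:,:,::-1])
Rt=Ro.from_euler("xyz",s["eef_rot"]).as_matrix(); g=s["tool_pos"]-.0168*Rt[:,2]; h=g+.092*Rt[:,0]; b=g-.148*Rt[:,0]
print("handle end",h,"blade end",b,proj(c,[h,b,case(0,170,105.5)]).round(0).tolist())
E
```

```text
12.425 [0.55058904 0.04195315 0.19468051] [-0.35925723 -0.44462446 -1.97612248] 48.98829460144043 0.005001201037580978
handle end [0.57373319 0.11927329 0.24192651] blade end [ 0.50909118 -0.09679743  0.15986034] [[337.0, 151.0], [225.0, 200.0], [335.0, 207.0]]
```

View pics/s2.png

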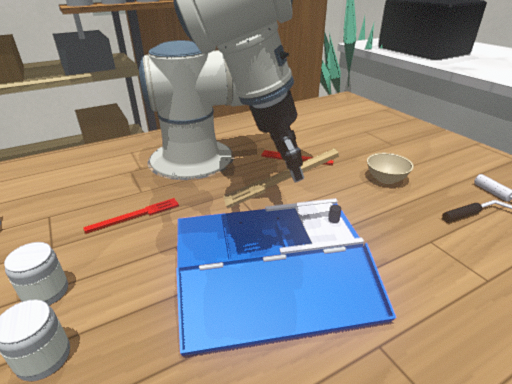

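The paddle is held clear above the case, with the handle end at (337,151) and the blade at (228,200). The lock knob is at its open position (335,210).

```bash
python3 -c "
from rig import arm; print(arm.close_job())"
```

```text
the job is handed in; nothing more can be done
None
```

I slid the lock to its end stop and drew the wooden paddle out on the slant without touching the case; it's held still above the open case, and I handed the job in at about 12.5 s (no verdict was returned).

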